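Sort tagged food boxes at the sandwich table

ROBOT

A 6-joint arm with a two-finger parallel gripper is mounted at the origin on the work surface. World frame = base frame: x ahead of the robot, y to its left, z up, the work surface at z = 0. Lengths are in m, angles in rad, forces in N, time in s.
With the tool pointing down it reaches from about 0.35 to 0.975 m from the base axis. Payload 4.9 kg.
Tool frame: the origin (TCP) lies on the centre line of the jaws, within the pads' length; the fingertips stand ctrl.nose_length ahead of it and the grasp point (between the pads) lies 2 mm behind it (ctrl.nose_length is the distance from the TCP to the fingertips, in m); z points along the fingers, y is the direction in which the jaws open and shut (so a half turn about z gives the same grasp; the last joint's range is limited). The gripper opens to 85 mm and grips with 20 to 120 N. Pads are 22 mm wide; open, the fingers measure 114 mm over their backs; the gripper's body (76 mm by 85 mm) begins 54 mm behind the grasp point. The pads swing forward as they close: fully open they stand 13 mm farther back than shut.
Start: joints at [-1.408, 0.053, 1.613, -0, 1.476, -0.119], TCP at [0.174, -0.6, 0.248] pointing down, gripper open.
Joint ranges: [-3.01, 3.01], [-1.01, 2.22], [0.06, 2.58], [-1.02, 4.17], [0.09, 2.62], [-3.14, 3.14]. Speed limits (rad/s): [2.57, 2.57, 3.14, 3.14, 3.14, 3.14].

INTERFACE

Orientations are given as a rotation vector (axis times angle).
In Python, from station import sensors, get_image, order, ctrl gives the robot as it stands.
- The arm moves only by the tool move_arm, never from a script. Its argument "increments" is a list of rows, each a list of 5 numbers: the shift along the tool's x, y, z in cm, then the turn about the tool's z in degrees, then the finger opening in cm, from 0 to 8.54. In form: [[dx, dy, dz, twist, gripper], ...]. A call has 1 to 5 rows; each row is the pose to reach, as a shift and turn from the pose commanded when the call began, along the tool's axes at that moment; what a row does not reach only later rows make up. A row lasts 1/8 s, in which the tool goes at most 62.5 mm and 10.7 degrees, less where a joint would pass 70% of its speed; a pose out of reach is approached as far as the arm can. A call with a gripper value outside its range is refused whole. The fingers move at their own pace and stop on an object; "newtons" is the grip in N (left out, the last holds). Time passes only in rows, so rows that repeat a pose let the fingers close. It gives the time, the measured TCP pose, the force and the opening at its end, in the units of the state.
- sensors.get_obs(): the state, without advancing time (a new reading comes with each control period).
- get_image(name): name is "scene" or "top" or "wrist"; returns a dict with "image" (420x560x3 uint8, red, green, blue), "K" (3x3 intrinsics, pixels), "D" ([k1, k2, p1, p2, k3] as OpenCV has them; the pictures are not rectified), "R" (3x3) and "t" (3): a world point X has camera coordinates R X + t. Camera axes: x right, y down, z forward; pixel columns grow to the right and rows downward; lengths in m; the calibration is good to about 2 mm. A picture is of the moment at which its call begins. There is no depth.
- order.finish_job(): hands the job in, once; it reports no verdict.
The state is a dict: "t": time; "q": joint angles; "dq": joint speeds; "effort": joint torques, N m; "tool_pos": TCP position; "tool_rot": TCP orientation; "contact_force": force on the tool from outside, world axes, zero at the start; "wrist_torque": the same for the moment, N m; "opening": finger opening in m.
Only numpy, scipy, OpenCV 4.12 (cv2) and the standard library are available. Lean on these libraries where they do the work, as an engineer would, in place of code of your own. Each camera call takes 0.05 s, during which the arm holds its last target.

TASK

Sort the three lidded food boxes by the tag on the lid: put the two with a round tag in the two-place steel rack, one in each place, and the one with the long strip tag in the single wooden tray, each seated flat on the floor of its place. Keep the boxes upright, set them down rather than dropping them, and leave the other things on the table where they are.

Things in the scene. Friction and masses are not known exactly. Their poses are not given: they have to be found in the camera images.
- round_box_a: Aluminium food box, brown wooden lid with a white round tag (36 mm disc): still good. 124 mm long (x), 76 wide (y); lid 126 x 78, top 56 mm above the underside. Black grip mid-lid, 50 mm long (x), 16 thick (y), 56 to 88 mm above the underside: pinch across its thickness. 0.35 to 0.7 kg. Origin: centre of underside, z up. Tag 2 mm thick, centred 43.5 mm towards +x.
- round_box_b: Second food box like round_box_a, white round tag (36 mm disc): still good. 124 mm long (x), 76 wide (y); lid 126 x 78, top 56 mm above the underside. Black grip mid-lid, 50 mm long (x), 16 thick (y), 56 to 88 mm above the underside: pinch across its thickness. 0.35 to 0.7 kg. Origin: centre of underside, z up. Tag 2 mm thick, centred 43.5 mm towards +x.
- strip_box: Same food box but with a white strip tag (22 mm in x, 72 mm in y, nearly across the lid): past its day. 124 mm long (x), 76 wide (y); lid 126 x 78, top 56 mm above the underside. Black grip mid-lid, 50 mm long (x), 16 thick (y), 56 to 88 mm above the underside: pinch across its thickness. 0.35 to 0.7 kg. Origin: centre of underside, z up. Tag 2 mm thick, centred 43.5 mm towards +x.
- rack: Two-place steel rack fixed to the table (148 mm in x, 200 in y), for the good boxes. Two places side by side along y, each 136 mm (x) by 88 mm (y) inside, floor 4 mm above the table, rims 16 mm above the table; outer walls 6 mm, middle wall 12 mm. Origin: centre of its underside, on the table.
- rack_place0 (a point): Centre of the floor of the rack's place on its -y side (4 mm above the table); axes as the rack's.
- rack_place1 (a point): Centre of the floor of the rack's place on its +y side (4 mm above the table); axes as the rack's.
- tray: Single-place wooden tray fixed to the table (148 mm in its x, 100 mm in its y), for the box that is past its day. One place 136 mm (x) by 88 mm (y) inside, floor 4 mm and rim 16 mm above the table. Origin: centre of its underside, on the table.
- tray_place (a point): Centre of the floor of the wooden tray's place (4 mm above the table); axes as the tray's.
- jar: Bystander: closed amber glass jar, 48 mm across, 75 mm tall. Not to be disturbed. Origin: the middle of its underside.
- shaker: Bystander: round steel shaker, 46 mm across, 80 mm tall. Not to be disturbed. Origin: the middle of its underside.
- bowl: Bystander: white bowl, 120 mm across, 50 mm tall. Not to be disturbed. Origin: the middle of its underside.
- bread: Bystander: piece of baguette, 180 mm long, 58 mm thick. Not to be disturbed. Origin: the middle of its underside.
- spatula: Bystander: kitchen spatula lying flat. Not to be disturbed. Origin: its underside.
- bottle: Bystander: green glass bottle, 66 mm across, 200 mm tall. Not to be disturbed. Origin: the middle of its underside.
There are look-alikes about, which are no part of the job. Leave any red, turquoise or yellow look-alike of the round_box_a alone.

How it is judged:
At the end, for the whole second after the job is handed in: Round-tagged boxes in the two rack places, strip-tagged box in the tray place: centre within 12 mm from above, underside under 4 mm above the floor, long sides within 0.2 rad (either way round), tilt under 0.06 rad, at rest (0.02 m/s, 0.1 rad/s) (((horizontal distance between round_box_a and rack_place0 below 0.012 m and z of round_box_a in the frame of rack_place0 below 0.004 m and angle between the x axis of round_box_a and the x axis of rack_place0, either way round below 0.2 rad) or (horizontal distance between round_box_a and rack_place1 below 0.012 m and z of round_box_a in the frame of rack_place1 below 0.004 m and angle between the x axis of round_box_a and the x axis of rack_place1, either way round below 0.2 rad)) and ((horizontal distance between round_box_b and rack_place0 below 0.012 m and z of round_box_b in the frame of rack_place0 below 0.004 m and angle between the x axis of round_box_b and the x axis of rack_place0, either way round below 0.2 rad) or (horizontal distance between round_box_b and rack_place1 below 0.012 m and z of round_box_b in the frame of rack_place1 below 0.004 m and angle between the x axis of round_box_b and the x axis of rack_place1, either way round below 0.2 rad)) and horizontal distance between strip_box and tray_place below 0.012 m and z of strip_box in the frame of tray_place below 0.004 m and angle between the x axis of strip_box and the x axis of tray_place, either way round below 0.2 rad and angle between each of round_box_a, round_box_b, strip_box's own z axis and vertical below 0.06 rad and linear speed of each of round_box_a, round_box_b, strip_box below 0.02 m/s and angular speed of each of round_box_a, round_box_b, strip_box below 0.1 rad/s); the robot touches nothing.
It fails at once if a food box is tipped by more than about 30 degrees (angle between any of round_box_a, round_box_b, strip_box's own z axis and vertical above 0.55 rad).
It fails at once if a food box is dropped (falls free of the fingers at over 0.6 m/s, about a 20 mm fall) ((contact force between round_box_a and the fingers below 0.01 N and linear speed of round_box_a above 0.6 m/s) or (contact force between round_box_b and the fingers below 0.01 N and linear speed of round_box_b above 0.6 m/s) or (contact force between strip_box and the fingers below 0.01 N and linear speed of strip_box above 0.6 m/s)).
It fails at once if a bystander is moved by more than 30 mm (distance of any of jar, shaker, bowl, bread, spatula, bottle from where it was at the start of the episode above 0.03 m).
It also fails if it takes over 69 s, if anything falls off the work surface, if the arm or the gripper's body presses on something with over 40 N, if the wrist force passes 120 N, or if a joint passes its speed limit or range.

## Working session

There is one attempt and no reset: what is moved stays moved. The work goes in short steps, Python scripts to look and compute and a tool call to move; the robot and the scene stay as the last step left them, time stands still between calls to the robot, and variables do not carry over. Pictures are saved under pics/ and viewed, and the job is handed in when it is done.

Besides the shell and the picture viewer there is one more tool, called after "Call:" as name(argument=value, ...) on one line, values as JSON. move_arm: Moves the arm, as the interface text tells. Its arguments: {"type":"object","properties":{"increments":{"type":"array"},"newtons":{"type":"number"}},"required":["increments"]}

```bash
mkdir -p pics; ls
python3 - <<'E'
from station import sensors, get_image, order, ctrl
import cv2
print(sensors.get_obs(), ctrl.nose_length)
for n in ("scene","top","wrist"):
    d=get_image(n); cv2.imwrite(f"pics/{n}0.png",d["image"][:,:,::-1]); print(n,d["K"],d["D"],d["R"],d["t"])
E
```

```text
pics
{'t': 0.0, 'q': array([-1.40802045e+00,  5.33985996e-02,  1.61427151e+00,  1.09885246e-05,
        1.47599211e+00, -1.19009896e-01]), 'dq': array([-5.36371548e-04,  1.46437668e-03,  5.33359412e-05, -7.96242922e-04,
        1.12662008e-03,  3.02325948e-04]), 'effort': array([ 9.46011933e-04, -3.93679047e+01, -3.70179069e+01,  6.44507978e-06,
        7.11264423e-03, -5.36170489e-06]), 'tool_pos': array([ 0.17369783, -0.59977838,  0.24705053]), 'tool_rot': array([-3.10841405e+00, -4.40872867e-01,  5.39202046e-05]), 'contact_force': array([-0.61848223, -0.40635833,  0.75396495]), 'wrist_torque': array([-0.02119949,  0.01011969, -0.02839287]), 'opening': 0.08550848738974015} 0.017
scene [[510.54209979   0.         274.80036318]
 [  0.         510.54209979 216.33986058]
 [  0.           0.           1.        ]] [-0.03138851  0.          0.          0.          0.        ] [[-0.0961792   0.99536097 -0.00246932]
 [ 0.59141357  0.05515101 -0.80448018]
 [-0.80061199 -0.07883464 -0.59397437]] [-0.03433933 -0.28670222  1.8915861 ]
top [[438.75756116   0.         276.4631976 ]
 [  0.         438.75756116 210.98943899]
 [  0.           0.           1.        ]] [-0.03601205  0.          0.          0.          0.        ] [[ 0.01607211 -0.99984269  0.00750254]
 [-0.99497651 -0.01673451 -0.09870008]
 [ 0.09881011 -0.00587853 -0.99508894]] [0.04983821 0.52466709 1.33183805]
wrist [[372.06524218   0.         284.25939966]
 [  0.         372.06524218 211.89867469]
 [  0.           0.           1.        ]] [-0.09245424  0.          0.          0.          0.        ] [[ 0.27860767 -0.96040274 -0.00208232]
 [-0.92145172 -0.26791816  0.28133002]
 [-0.27074802 -0.07646195 -0.95960882]] [-0.623807   -0.03692526  0.37871242]
```

View pics/top0.png

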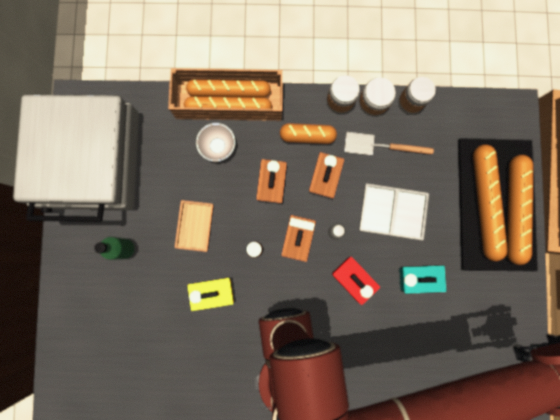

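View pics/scene0.png

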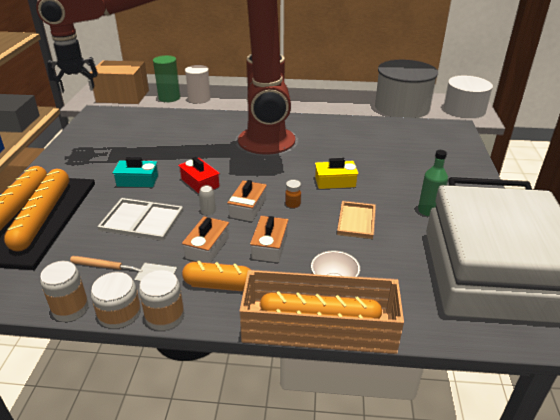

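View pics/wrist0.png

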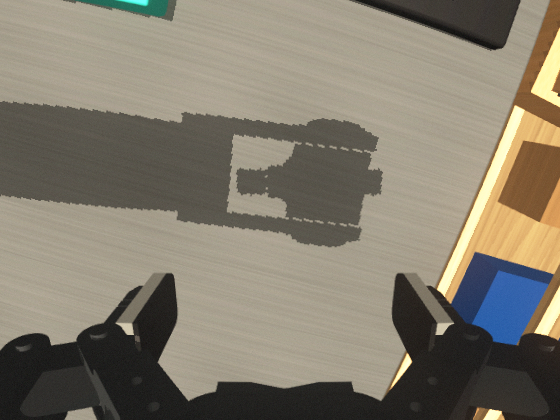

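The top view shows three brown boxes: (272,181) and (327,175) have a round tag, and (299,238) has a strip tag. The red, turquoise and yellow look-alikes are at (356,280), (424,280) and (210,294). The rack is at (394,211), the tray at (194,226). I'll confirm these in enlarged crops.

Run:
```python
import cv2
im=cv2.imread("pics/top0.png")
def crop(x0,y0,x1,y1,s,n):
    c=cv2.resize(im[y0:y1,x0:x1],None,fx=s,fy=s,interpolation=cv2.INTER_CUBIC)
    for x in range(x0 - x0%10+10,x1,10):
        cv2.line(c,((x-x0)*s,0),((x-x0)*s,5 if x%50 else 14),(255,255,0),1)
        if x%20==0: cv2.putText(c,str(x),((x-x0)*s-8,20),0,.35,(0,255,255),1)
    for y in range(y0-y0%10+10,y1,10):
        cv2.line(c,(0,(y-y0)*s),(5,(y-y0)*s),(255,255,0),1)
        if y%20==0: cv2.putText(c,str(y),(8,(y-y0)*s+4),0,.35,(0,255,255),1)
    cv2.imwrite(n,c)
crop(245,145,355,265,5,"pics/cb.png")
crop(350,175,440,245,7,"pics/cr.png")
crop(165,190,225,260,7,"pics/ct.png")
```

```text
(no output)
```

View pics/cb.png

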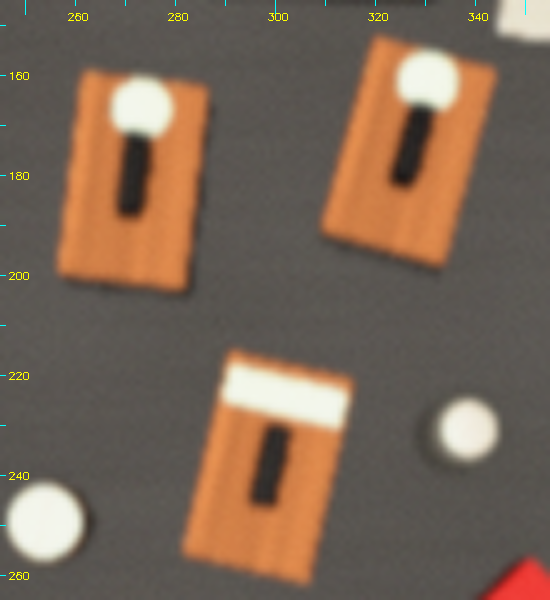

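View pics/cr.png

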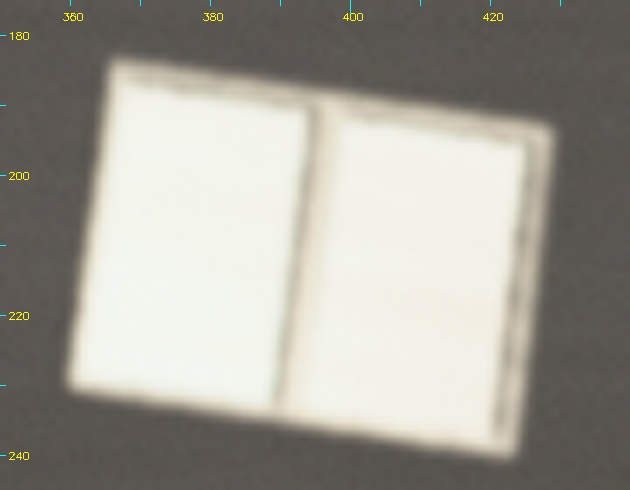

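View pics/ct.png

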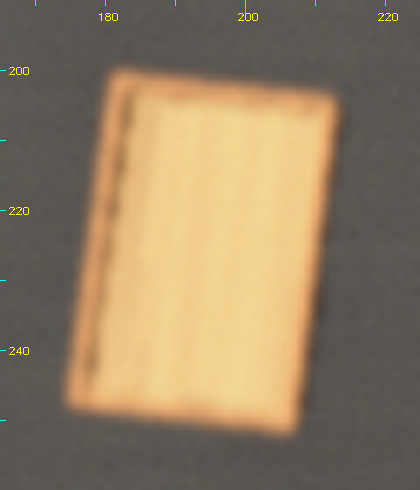

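The crops confirm it: disc tags at (273,166) and (330,161), and the strip tag at (302,225). Next I fit known-size rectangles to the corners.

```bash
cat > h.py <<'E'
import numpy as np, cv2
from scipy.optimize import least_squares
def proj(d,X): 
    return cv2.projectPoints(np.asarray(X,float).reshape(-1,1,3),cv2.Rodrigues(np.array(d["R"]))[0],np.array(d["t"],float),np.array(d["K"]),np.array(d["D"],float))[0].reshape(-1,2)
def back(d,uv,z):
    p=cv2.undistortPoints(np.asarray(uv,float).reshape(-1,1,2),np.array(d["K"]),np.array(d["D"],float)).reshape(-1,2)
    R=np.array(d["R"]);t=np.array(d["t"]);C=-R.T@t
    r=np.c_[p,np.ones(len(p))]@R
    return C+r*((z-C[2])/r[:,2])[:,None]
def rect(d,uv,z,L,W,tag=""):
    """corners order: +x+y, +x-y, -x-y, -x+y ; fit x,y,yaw"""
    P=back(d,uv,z); c=P.mean(0)
    yaw=np.arctan2(*((P[0]+P[1]-P[2]-P[3])[:2][::-1]))
    loc=np.array([[L,W],[L,-W],[-L,-W],[-L,W]])/2
    def w(v):
        R=np.array([[np.cos(v[2]),-np.sin(v[2])],[np.sin(v[2]),np.cos(v[2])]])
        return np.c_[loc@R.T+v[:2],np.full(4,z)]
    s=least_squares(lambda v:(proj(d,w(v))-uv).ravel(),[c[0],c[1],yaw])
    print(tag,"x,y(mm),yaw(deg)",np.round([s.x[0]*1e3,s.x[1]*1e3,np.degrees(s.x[2])],1),"rms px %.2f"%np.sqrt(np.mean(s.fun**2)),
      "sides mm",np.round([np.linalg.norm(P[i]-P[(i+1)%4])*1e3 for i in range(4)],0))
    return s.x
E
cat > m1.py <<'E'
from h import *
from station import get_image
d=get_image("top")
f=lambda a,s,o:(np.array(a,float)+.5)/s-.5+np.array(o)
L={"A":([(85,69),(209,87),(187,291),(57,274)],5,(245,145),.056,.126,.078),
"B":([(375,36),(497,68),(445,268),(321,233)],5,(245,145),.056,.126,.078),
"S":([(230,350),(353,380),(308,584),(182,554)],5,(245,145),.056,.126,.078),
"rack":([(111,60),(554,126),(516,459),(68,388)],7,(350,175),.016,.148,.2),
"tray":([(112,69),(338,96),(297,434),(66,406)],7,(165,190),.016,.148,.1)}
for k,(c,s,o,z,l,w) in L.items():
    v=rect(d,f(c,s,o),z,l,w,k)
    if k=="rack":
        for q in (-1,1): print("place",q, v[:2]+q*.05*np.array([-np.sin(v[2]),np.cos(v[2])]))
for n,uv,z in [("jar",(253.3,249),.075),("shaker",(338,230.6),.08)]: print(n,back(d,[uv],z))
E
python3 m1.py
```

```text
A x,y(mm),yaw(deg) [613.7  75.2  -6.2] rms px 0.25 sides mm [ 77. 126.  80. 128.]
B x,y(mm),yaw(deg) [634.6 -92.5 -14.5] rms px 0.21 sides mm [ 77. 128.  78. 127.]
S x,y(mm),yaw(deg) [440.5  -8.3 -12.3] rms px 0.15 sides mm [ 76. 126.  78. 126.]
rack x,y(mm),yaw(deg) [ 529.8 -310.4   -7.7] rms px 0.38 sides mm [202. 151. 202. 149.]
place -1 [ 0.52310235 -0.35990763]
place 1 [ 0.5365386 -0.2608144]
tray x,y(mm),yaw(deg) [475.6 315.   -5.6] rms px 0.45 sides mm [102. 151. 103. 151.]
jar [[0.40484189 0.12539693 0.075     ]]
shaker [[ 0.4630871  -0.12442945  0.08      ]]
```

Side lengths match the given sizes, so the fits are sound. I'll start with B and take a wrist-camera check over it.

```bash
cat > go.py <<'E'
import sys,numpy as np
from scipy.spatial.transform import Rotation as Ro
from station import sensors
o=sensors.get_obs()
x,y,z,yaw=map(float,sys.argv[1:5])  # mm, deg
R=Ro.from_rotvec(o["tool_rot"]).as_matrix()
cy=np.degrees(np.arctan2(R[1,0],R[0,0]))
d=R.T@(np.array([x,y,z])/1e3-o["tool_pos"])*100
tw=(cy-yaw+90)%180-90
print("t %.2f"%o["t"],"pos",np.round(o["tool_pos"]*1e3,1),"yaw %.2f"%cy,"tilt",np.round(R[:2,2],4),"F",np.round(o["contact_force"],1),"op %.4f"%o["opening"])
print("inc cm",np.round(d,2),"twist %.1f"%tw,"rows>=%d"%np.ceil(max(np.linalg.norm(d)/6.25,abs(tw)/10.7)))
E
python3 go.py 634.6 -92.5 247 -14.5
```

```text
t 0.20 pos [ 173.8 -600.   247.5] yaw 16.15 tilt [-0.0002  0.0013] F [-0.3  0.4  0.5] op 0.0853
inc cm [ 58.38 -35.93   0.11] twist 30.6 rows>=11
```

Call:
move_arm(increments=[[4.5,-2.8,0,5,5],[9.5,-5.8,0,10,5],[14.5,-8.9,0,15,5],[19.5,-12,0,20,5],[24.5,-15,0,25,5]], newtons=50)

```text
t: 0.82
tool_pos: [0.3684, -0.3865, 0.2482]
tool_rot: [3.132, -0.247, 0.0]
contact_force: [0.4, 0.5, 0.4]
opening: 0.0501
```

```bash
python3 go.py 634.6 -92.5 220 -14.5
```

```text
t 0.82 pos [ 368.4 -386.5  248.2] yaw -9.04 tilt [ 0.0002 -0.0001] F [0.4 0.5 0.4] op 0.0501
inc cm [ 21.67 -33.22   2.83] twist 5.5 rows>=7
```

Call:
move_arm(increments=[[3,-4.5,0.4,1,5],[6,-9.2,0.8,2,5],[9,-13.8,1.2,3,5],[12,-18.4,1.6,4,5],[15,-23,2,5.5,5]])

```text
t: 1.45
tool_pos: [0.552, -0.1824, 0.2281]
tool_rot: [3.117, -0.394, 0.0]
contact_force: [0.4, -0.7, -0.0]
opening: 0.0498
```

```bash
python3 go.py 634.6 -92.5 200 -14.5
python3 - <<'E'
from station import get_image
import cv2,pickle
d=get_image("wrist"); cv2.imwrite("pics/w1.png",d["image"][:,:,::-1]); pickle.dump(d,open("w1.pkl","wb"))
E
```

```text
t 1.45 pos [ 552.  -182.4  228.1] yaw -14.39 tilt [ 0.     -0.0002] F [ 0.4 -0.7 -0. ] op 0.0498
inc cm [  5.77 -10.76   2.81] twist 0.1 rows>=3
```

View pics/w1.png

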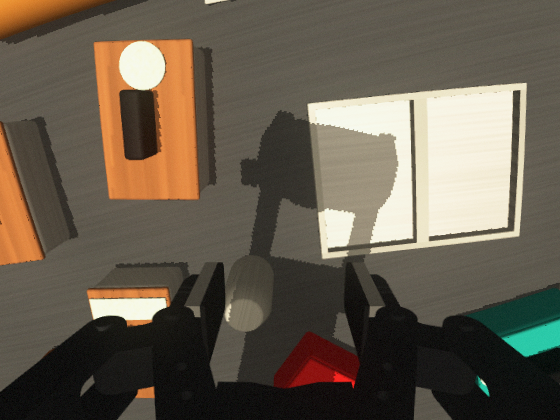

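Wrist view: box B's lid is at (94,41)-(199,199) with its disc tag, and the whole rack at (307,103)-(521,235) is in view too. I'll cross-check both against the top camera.

Run:
```python
from h import *; import pickle
d=pickle.load(open("w1.pkl","rb"))
v=rect(d,np.array([(94,41),(191.5,39),(199,199.5),(109,199)],float),.056,.126,.078,"B")
v=rect(d,np.array([(307,103),(526.5,83.5),(521,235.5),(323,259)],float),.016,.148,.2,"rack")
im=cv2.imread("pics/w1.png")
cv2.imwrite("pics/w1a.png",cv2.resize(im[30:210,85:215],None,fx=3,fy=3,interpolation=cv2.INTER_CUBIC))
cv2.imwrite("pics/w1b.png",cv2.resize(im[75:270,295:540],None,fx=3,fy=3,interpolation=cv2.INTER_CUBIC))
```

```text
B x,y(mm),yaw(deg) [634.6 -91.4 -15. ] rms px 0.81 sides mm [ 76. 125.  77. 125.]
rack x,y(mm),yaw(deg) [ 529.1 -309.3   -7.7] rms px 0.77 sides mm [200. 147. 201. 149.]
```

View pics/w1a.png

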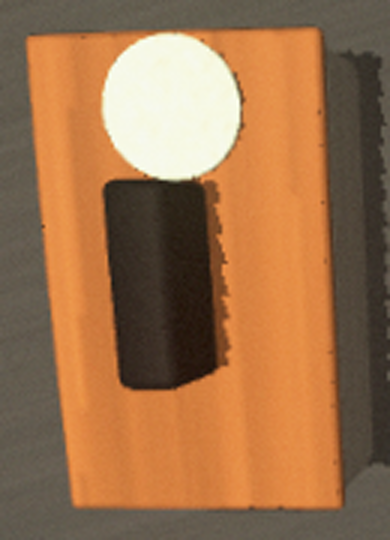

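View pics/w1b.png

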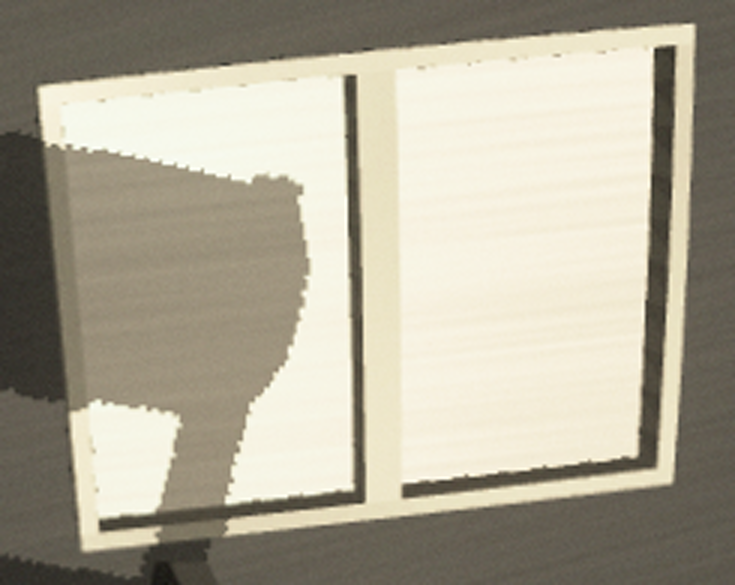

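The two cameras agree within about 1 mm. Now to pick up B.

Call:
move_arm(increments=[[2,-3.6,2,0.3,5],[4,-7.2,4,0.3,5],[5.8,-10.8,7,0.3,5],[5.8,-10.8,11,0.3,5],[5.8,-10.8,11,0.3,5]])

```text
t: 2.12
tool_pos: [0.6311, -0.0925, 0.1136]
tool_rot: [-3.115, 0.399, 0.014]
contact_force: [-0.3, 0.5, -0.4]
opening: 0.05
```

```bash
python3 go.py 634.6 -92 78 -14.7
```

```text
t 2.12 pos [631.1 -92.5 113.6] yaw -14.61 tilt [-0.0089  0.0023] F [-0.3  0.5 -0.4] op 0.0500
inc cm [ 0.36 -0.14  3.56] twist 0.1 rows>=1
```

Call:
move_arm(increments=[[0,0,0,0,5]])

```text
t: 2.25
tool_pos: [0.6345, -0.0942, 0.1196]
tool_rot: [3.116, -0.401, 0.002]
contact_force: [0.3, -0.8, 0.7]
opening: 0.0499
```

```bash
python3 go.py 634.6 -92 78 -14.7; python3 -c "
from station import sensors;print(sensors.get_obs()['q'],sensors.get_obs()['dq'])"
```

```text
t 2.25 pos [634.5 -94.2 119.6] yaw -14.68 tilt [ 0.0014 -0.0004] F [ 0.3 -0.8  0.7] op 0.0499
inc cm [-0.05 -0.22  4.16] twist 0.0 rows>=1
[-2.63344829e-01  1.97145766e-01  1.67792673e+00 -2.53621863e-05
  1.26509776e+00  1.56375011e+00] [-0.00600697 -0.02302802 -0.02369629  0.00150631 -0.00365466 -0.00048701]
```

Call:
move_arm(increments=[[-0.05,-0.2,1.5,0,5],[-0.05,-0.2,2.8,0,5],[-0.05,-0.2,3.8,0,5],[-0.05,-0.2,4.1,0,5],[-0.05,-0.2,4.1,0,5]])

```text
t: 2.88
tool_pos: [0.6339, -0.0916, 0.077]
tool_rot: [-3.116, 0.401, 0.001]
contact_force: [0.0, 0.8, 0.2]
opening: 0.0496
```

```bash
python3 go.py 634.6 -92 78 -14.7;python3 - <<'E'
from station import get_image
import cv2
for n in("wrist","scene"):
    d=get_image(n); cv2.imwrite("pics/%s2.png"%n,d["image"][:,:,::-1])
E
```

```text
t 2.88 pos [633.9 -91.6  77. ] yaw -14.66 tilt [-0.0005  0.0001] F [0.  0.8 0.2] op 0.0496
inc cm [ 0.08  0.02 -0.1 ] twist 0.0 rows>=1
```

View pics/wrist2.png

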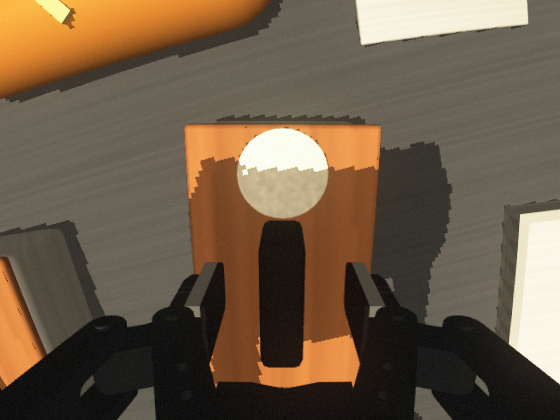

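The jaws straddle the black grip at (282,295), centred, with its sides parallel to them. Closing.

Call:
move_arm(increments=[[0,0,0,0,3],[0,0,0,0,1.5],[0,0,0,0,0.5],[0,0,0,0,0.5],[0,0,0,0,0.5]], newtons=70)

```text
t: 3.6
tool_pos: [0.6344, -0.0914, 0.0777]
tool_rot: [-3.116, 0.4, -0.001]
contact_force: [0.5, 2.9, 2.6]
opening: 0.015
```

Call:
move_arm(increments=[[0,0,0,0,0.5],[0,0,-0.5,0,0.5],[0,0,-1.5,0,0.5],[0,0,-3,0,0.5],[0,0,-4,0,0.5]])

```text
t: 4.22
tool_pos: [0.6345, -0.0919, 0.1188]
tool_rot: [3.116, -0.401, 0.002]
contact_force: [0.1, -0.5, -7.2]
opening: 0.0151
```

```bash
python3 go.py 522.8 -359.4 215 -7.7
```

```text
t 4.22 pos [634.5 -91.9 118.8] yaw -14.66 tilt [ 0.0014 -0.0005] F [ 0.1 -0.5 -7.2] op 0.0151
inc cm [-4.02 28.7  -9.62] twist -7.0 rows>=5
```

Call:
move_arm(increments=[[0,1.5,-3,-1,0.5],[-0.5,5,-5,-2,0.5],[-1.2,9.5,-5,-3,0.5],[-2,14,-5,-4,0.5],[-2.7,18.5,-5,-5,0.5]])

```text
t: 4.85
tool_pos: [0.5605, -0.2651, 0.1682]
tool_rot: [3.13, -0.263, 0.001]
contact_force: [1.0, 0.3, -4.7]
opening: 0.015
```

Call:
move_arm(increments=[[-0.1,3.5,0,-1,0.5],[-0.2,6.5,0,-2,0.5],[-0.2,8.5,0,-2,0.5],[-0.2,9,0,-2,0.5],[-0.2,9,0,-2,0.5]])

```text
t: 5.48
tool_pos: [0.5442, -0.3516, 0.1673]
tool_rot: [-3.134, 0.21, 0.0]
contact_force: [0.5, 0.7, -6.8]
opening: 0.0146
```

```bash
python3 go.py 522.8 -359.4 82 -7.7
```

```text
t 5.47 pos [ 544.2 -351.6  167.3] yaw -7.65 tilt [-0.      0.0008] F [ 0.5  0.7 -6.8] op 0.0146
inc cm [-2.02  1.06  8.53] twist 0.0 rows>=2
```

Call:
move_arm(increments=[[-1,0.5,1,0,0.5],[-2,1,2.5,0,0.5],[-2,1,4.5,0,0.5],[-2,1.05,5.5,0,0.5],[-2,1.05,5.5,0,0.5]])

```text
t: 6.1
tool_pos: [0.5221, -0.3591, 0.1103]
tool_rot: [-3.132, 0.209, 0.004]
contact_force: [-1.2, 0.1, -6.3]
opening: 0.0148
```

```bash
python3 go.py 522.8 -359.4 81 -7.7;python3 - <<'E'
from station import get_image
import cv2,pickle
for n in("wrist","top"):
    d=get_image(n); cv2.imwrite("pics/%s3.png"%n,d["image"][:,:,::-1]);pickle.dump(d,open(n+"3.pkl","wb"))
E
```

```text
t 6.10 pos [ 522.1 -359.1  110.3] yaw -7.65 tilt [-0.0024  0.0023] F [-1.2  0.1 -6.3] op 0.0148
inc cm [0.08 0.03 2.93] twist 0.1 rows>=1
```

View pics/wrist3.png

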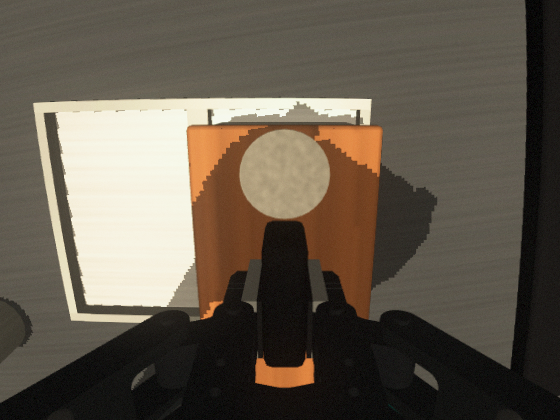

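Call:
move_arm(increments=[[0.05,0,1,0,0.5],[0.05,0,2,0,0.5],[0.05,0,2.6,0,0.5],[0.05,0,2.8,0,0.5],[0.05,0,2.9,0,0.5]])

```text
t: 6.82
tool_pos: [0.5233, -0.36, 0.0832]
tool_rot: [3.135, -0.21, -0.0]
contact_force: [0.5, -0.2, -5.5]
opening: 0.0149
```

```bash
python3 go.py 522.8 -359.4 81 -7.7
```

```text
t 6.83 pos [ 523.3 -360.    83.2] yaw -7.66 tilt [-0. -0.] F [ 0.5 -0.2 -5.5] op 0.0149
inc cm [-0.06 -0.05  0.22] twist 0.0 rows>=1
```

Call:
move_arm(increments=[[0,0,0.1,0,0.5],[0,0,0.2,0,0.5],[0,0,0.2,0,0.5]])

```text
t: 7.2
tool_pos: [0.5235, -0.3601, 0.0818]
tool_rot: [3.134, -0.21, 0.001]
contact_force: [-0.2, -0.2, -4.6]
opening: 0.0149
```

```bash
python3 go.py 522.8 -359.4 81 -7.7
```

```text
t 7.20 pos [ 523.5 -360.1   81.8] yaw -7.65 tilt [ 0.0005 -0.0004] F [-0.2 -0.2 -4.6] op 0.0149
inc cm [-0.08 -0.06  0.08] twist 0.0 rows>=1
```

Call:
move_arm(increments=[[0,0,0.1,0,0.5],[0,0,0.2,0,0.5]])

```text
t: 7.45
tool_pos: [0.5236, -0.3601, 0.0817]
tool_rot: [-3.135, 0.209, 0.0]
contact_force: [-7.8, 6.8, 10.5]
opening: 0.0147
```

The force has turned positive (+10 N), so the box is on the floor. Release gently.

Call:
move_arm(increments=[[0,0,-0.1,0,1.6],[0,0,-0.1,0,2.2],[0,0,-0.1,0,3],[0,0,-0.1,0,4],[0,0,-1,0,4.2]])

```text
t: 8.07
tool_pos: [0.5229, -0.3596, 0.0887]
tool_rot: [-3.134, 0.21, 0.002]
contact_force: [-0.1, -1.1, -0.0]
opening: 0.0417
```

Call:
move_arm(increments=[[0,0,-3,0,4.5],[0,0,-6,0,5],[0,0,-9,0,5],[0,0,-11,0,5],[0,0,-11,0,5]])

```text
t: 8.7
tool_pos: [0.5242, -0.3608, 0.2018]
tool_rot: [3.132, -0.21, 0.005]
contact_force: [0.0, 0.1, -0.4]
opening: 0.0503
```

```bash
python3 go.py 613.7 75.2 190 -6.2;python3 - <<'E'
from station import get_image
import cv2,pickle
for n in("wrist",):
    d=get_image(n); cv2.imwrite("pics/%s4.png"%n,d["image"][:,:,::-1]);pickle.dump(d,open(n+"4.pkl","wb"))
E
```

```text
t 8.70 pos [ 524.2 -360.8  201.8] yaw -7.66 tilt [ 0.0033 -0.0029] F [ 0.   0.1 -0.4] op 0.0503
inc cm [  3.06 -44.4    1.09] twist -1.5 rows>=8
```

View pics/wrist4.png

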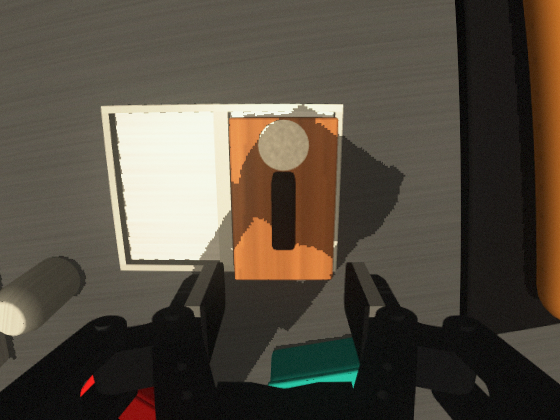

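B sits in the right place of the rack at (284,198). Checking the fit numerically.

Run:
```python
from h import *; import pickle
d=pickle.load(open("wrist4.pkl","rb"))
v=rect(d,np.array([(229.5,118),(338.5,118),(333,279),(235.5,280)],float),.060,.126,.078,"B")
print(back(d,[(101.5,106),(343,104),(120,270)],.016))
r=np.radians(-7.7);c=np.array([.5295,-.3099]);X=np.array([np.cos(r),np.sin(r)]);Y=np.array([-X[1],X[0]])
print([c+.074*X+.1*Y,c+.074*X-.1*Y,c-.074*X+.1*Y])
```

```text
B x,y(mm),yaw(deg) [ 523.9 -360.9   -7.5] rms px 0.88 sides mm [ 77. 124.  77. 125.]
[[ 0.61576984 -0.22062879  0.016     ]
 [ 0.58909452 -0.41790704  0.016     ]
 [ 0.46959507 -0.19932375  0.016     ]]
[array([ 0.61623138, -0.22071666]), array([ 0.58943414, -0.4189133 ]), array([ 0.46956586, -0.2008867 ])]
```

Call:
move_arm(increments=[[0.3,-4,0,0,5],[0.6,-9,0,0,5],[0.9,-14,0,0,5],[1.2,-19,0,-0.5,5],[1.5,-24,0,-1,5]])

```text
t: 9.38
tool_pos: [0.5692, -0.1222, 0.197]
tool_rot: [-3.135, 0.182, 0.005]
contact_force: [0.7, 0.4, 0.7]
opening: 0.0502
```

Call:
move_arm(increments=[[0.3,-5,0,0,5],[0.6,-9.5,0,0,5],[0.6,-12,0,0,5],[0.6,-12.5,0,0,5]])

```text
t: 9.88
tool_pos: [0.5897, 0.0008, 0.1972]
tool_rot: [-3.136, 0.179, 0.005]
contact_force: [-1.3, -1.5, -0.1]
opening: 0.0498
```

```bash
python3 go.py 613.7 75.2 190 -6.2;python3 - <<'E'
from station import get_image
import cv2,pickle
for n in("wrist",):
    d=get_image(n); cv2.imwrite("pics/%s5.png"%n,d["image"][:,:,::-1]);pickle.dump(d,open(n+"5.pkl","wb"))
E
```

```text
t 9.88 pos [589.7   0.8 197.2] yaw -6.52 tilt [-0.0034  0.0003] F [-1.3 -1.5 -0.1] op 0.0498
inc cm [ 1.55 -7.67  0.71] twist -0.3 rows>=2
```

View pics/wrist5.png

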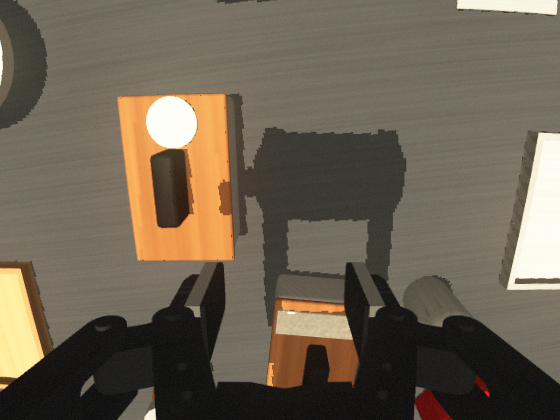

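Box B is about 1.5 mm from the place centre. The wrist view shows box A's lid at (119,97)-(233,260) with its disc tag.

```bash
python3 - <<'E'
from h import *; import pickle
d=pickle.load(open("wrist5.pkl","rb"))
v=rect(d,np.array([(118.5,97),(225.5,94.5),(233.5,260),(137,261)],float),.056,.126,.078,"A")
E
python3 go.py 613.5 75.5 130 -6.3
```

```text
A x,y(mm),yaw(deg) [613.1  77.   -6.2] rms px 1.23 sides mm [ 76. 124.  77. 125.]
t 9.93 pos [5.898e+02 3.000e-01 1.976e+02] yaw -6.57 tilt [-0.0028  0.0003] F [-0.1  0.6 -0.9] op 0.0500
inc cm [ 1.51 -7.74  6.75] twist -0.3 rows>=2
```

Call:
move_arm(increments=[[0.5,-2.5,1,-0.3,5],[1,-5.5,3,-0.3,5],[1.5,-7.3,5,-0.3,5],[1.5,-7.75,6.7,-0.3,5],[1.5,-7.75,6.7,-0.3,5]])

```text
t: 10.55
tool_pos: [0.6129, 0.0736, 0.1298]
tool_rot: [3.136, -0.175, -0.007]
contact_force: [-0.7, -0.5, 0.6]
opening: 0.0503
```

Call:
move_arm(increments=[[0,0,0,0,5]])

```text
t: 10.68
tool_pos: [0.6147, 0.0736, 0.1328]
tool_rot: [3.136, -0.176, 0.001]
contact_force: [-0.9, 0.2, 0.0]
opening: 0.0502
```

```bash
python3 go.py 613.5 75.8 78 -6.2;python3 - <<'E'
from station import get_image
import cv2,pickle
for n in("wrist",):
    d=get_image(n); cv2.imwrite("pics/%s6.png"%n,d["image"][:,:,::-1]);pickle.dump(d,open(n+"6.pkl","wb"))
E
```

```text
t 10.68 pos [614.7  73.6 132.8] yaw -6.42 tilt [ 0.0006 -0.0003] F [-0.9  0.2  0. ] op 0.0502
inc cm [-0.15 -0.21  5.48] twist -0.2 rows>=1
```

View pics/wrist6.png

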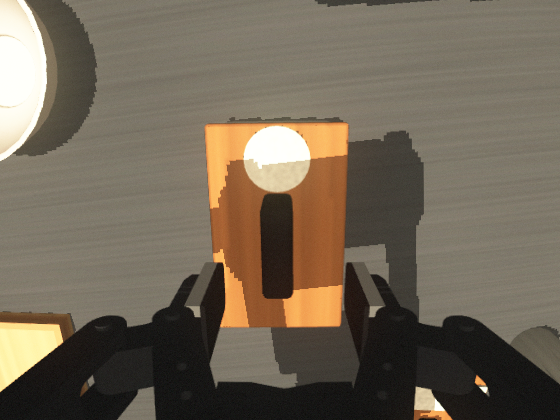

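The grip at (277,245) lies slightly left of the jaw centre (284), which matches the 2 mm correction. Descending.

Call:
move_arm(increments=[[-0.1,-0.2,1.8,-0.2,5],[-0.1,-0.2,3.4,-0.2,5],[-0.1,-0.2,4.8,-0.2,5],[-0.1,-0.2,5.4,-0.2,5],[-0.1,-0.2,5.45,-0.2,5]])

```text
t: 11.35
tool_pos: [0.6133, 0.0767, 0.077]
tool_rot: [3.137, -0.168, -0.002]
contact_force: [0.2, -0.1, -0.0]
opening: 0.0504
```

```bash
python3 go.py 613.5 75.8 78 -6.2
```

```text
t 11.35 pos [613.3  76.7  77. ] yaw -6.15 tilt [-0.0013 -0.    ] F [ 0.2 -0.1 -0. ] op 0.0504
inc cm [ 0.03  0.09 -0.1 ] twist 0.1 rows>=1
```

Call:
move_arm(increments=[[0,0.05,-0.05,0,3],[0,0.05,-0.05,0,1.5],[0,0.05,-0.05,0,0.5],[0,0.05,-0.05,0,0.5],[0,0.05,-0.05,0,0.5]])

```text
t: 11.98
tool_pos: [0.6143, 0.0765, 0.0792]
tool_rot: [-3.136, 0.168, -0.003]
contact_force: [1.1, 3.2, 3.8]
opening: 0.0147
```

Call:
move_arm(increments=[[0,0,0,0,0.5],[0,0,-0.8,0,0.5],[0,0,-3,0,0.5],[0,0,-6,0,0.5],[0,0.5,-9.5,0,0.5]])

```text
t: 12.6
tool_pos: [0.612, 0.071, 0.1737]
tool_rot: [3.137, -0.168, -0.004]
contact_force: [0.2, 0.0, -5.7]
opening: 0.015
```

```bash
python3 go.py 536.2 -260.3 175 -7.7
```

```text
t 12.60 pos [612.   71.  173.7] yaw -6.15 tilt [-0.0026 -0.0004] F [ 0.2  0.  -5.7] op 0.0150
inc cm [-3.99 33.75 -0.1 ] twist 1.6 rows>=6
```

Call:
move_arm(increments=[[-0.4,4,-1,0,0.5],[-1,9,-1.5,0.5,0.5],[-1.6,14,-1.5,1,0.5],[-2.2,19,-1.5,1.5,0.5],[-2.8,24,-1.5,1.6,0.5]])

```text
t: 13.22
tool_pos: [0.5584, -0.166, 0.1888]
tool_rot: [3.134, -0.213, -0.001]
contact_force: [0.2, -1.4, -5.9]
opening: 0.0147
```

Call:
move_arm(increments=[[-0.4,4,0,0,0.5],[-0.8,7.5,0,0,0.5],[-0.6,9.2,1,0,0.5],[-0.6,9.5,2,0,0.5],[-0.6,9.5,3,0,0.5]])

```text
t: 13.85
tool_pos: [0.5405, -0.2567, 0.157]
tool_rot: [-3.133, 0.212, 0.002]
contact_force: [0.0, 0.0, -4.8]
opening: 0.0145
```

```bash
python3 go.py 536.2 -260.3 84 -7.7
```

```text
t 13.85 pos [ 540.5 -256.7  157. ] yaw -7.72 tilt [-0.0013  0.0014] F [ 0.   0.  -4.8] op 0.0145
inc cm [-0.37  0.42  7.3 ] twist -0.0 rows>=2
```

Call:
move_arm(increments=[[-0.2,0.2,1,0,0.5],[-0.35,0.4,2.5,0,0.5],[-0.35,0.4,4,0,0.5],[-0.35,0.4,4.8,0,0.5],[-0.35,0.4,4.8,0,0.5]])

```text
t: 14.48
tool_pos: [0.5362, -0.2608, 0.1091]
tool_rot: [-3.133, 0.212, 0.003]
contact_force: [0.4, 0.8, -5.3]
opening: 0.0147
```

```bash
python3 go.py 536.2 -260.3 83 -7.7;python3 - <<'E'
from station import get_image
import cv2,pickle
for n in("wrist",):
    d=get_image(n); cv2.imwrite("pics/%s7.png"%n,d["image"][:,:,::-1]);pickle.dump(d,open(n+"7.pkl","wb"))
E
```

```text
t 14.47 pos [ 536.2 -260.8  109.1] yaw -7.75 tilt [-0.0017  0.0012] F [ 0.4  0.8 -5.3] op 0.0147
inc cm [-0.01 -0.05  2.61] twist -0.1 rows>=1
```

View pics/wrist7.png

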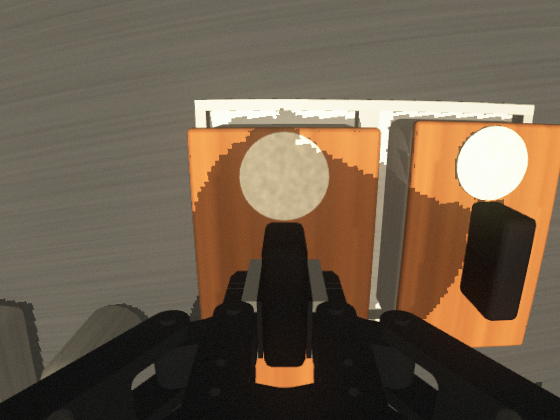

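The box is aligned over the left place, between the inner walls at (208,118) and (356,118), and parallel to the seated box. Lowering.

Call:
move_arm(increments=[[0,0,1,0,0.5],[0,0,1.8,0,0.5],[0,0,2.3,0,0.5],[0,0,2.5,0,0.5],[0,0,2.6,0,0.5]])

```text
t: 15.15
tool_pos: [0.5368, -0.2612, 0.0843]
tool_rot: [3.134, -0.212, 0.0]
contact_force: [0.1, 1.1, -5.4]
opening: 0.0146
```

Call:
move_arm(increments=[[0,0,0.1,0,0.5],[0,0,0.2,0,0.5]])

```text
t: 15.4
tool_pos: [0.537, -0.2613, 0.0832]
tool_rot: [3.134, -0.212, 0.0]
contact_force: [-3.2, 3.5, 2.8]
opening: 0.0146
```

Contact at +2.8 N at the expected height. Release and go back up.

Call:
move_arm(increments=[[0,0,0.05,0,1.6],[0,0,0,0,2.2],[0,0,0,0,3],[0,0,0,0,4],[0,0,-1,0,4.2]])

```text
t: 16.02
tool_pos: [0.5362, -0.2609, 0.0918]
tool_rot: [-3.134, 0.212, 0.003]
contact_force: [0.4, -0.0, 0.4]
opening: 0.0419
```

Call:
move_arm(increments=[[0,0,-3,0,4.5],[0,0,-6,0,5],[0,0,-9,0,5],[0,0,-11,0,5],[0,0,-11,0,5]])

```text
t: 16.65
tool_pos: [0.5378, -0.2618, 0.2047]
tool_rot: [3.132, -0.212, 0.006]
contact_force: [0.1, -0.6, -1.1]
opening: 0.0501
```

```bash
python3 go.py 440.5 -8.3 200 -12.3;python3 - <<'E'
from station import get_image
import cv2,pickle
for n in("wrist",):
    d=get_image(n); cv2.imwrite("pics/%s8.png"%n,d["image"][:,:,::-1]);pickle.dump(d,open(n+"8.pkl","wb"))
E
```

```text
t 16.65 pos [ 537.8 -261.8  204.7] yaw -7.75 tilt [ 0.0036 -0.0023] F [ 0.1 -0.6 -1.1] op 0.0501
inc cm [-13.06 -23.81   0.38] twist 4.5 rows>=5
```

View pics/wrist8.png

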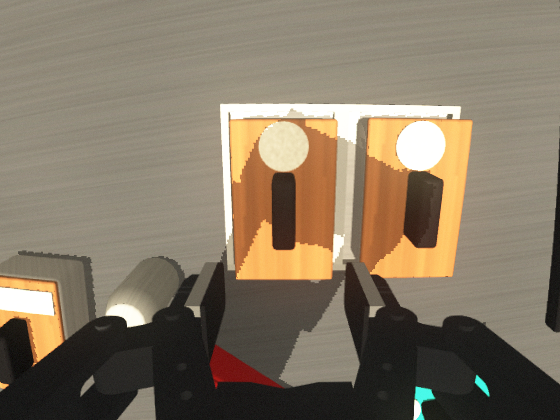

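Both round-tag boxes now sit in the rack, at (284,198) and (415,198). On to the strip box.

Call:
move_arm(increments=[[-2.4,-4.3,0,1,5],[-4.9,-9,0,2,5],[-7.5,-13.6,0,3,5],[-9.5,-17.3,0,4,5],[-9.9,-18,0,4.5,5]])

```text
t: 17.32
tool_pos: [0.4613, -0.0675, 0.2003]
tool_rot: [-3.123, 0.332, 0.005]
contact_force: [-0.8, -0.4, 0.7]
opening: 0.0499
```

Call:
move_arm(increments=[[0,0,0,0,5]])

```text
t: 17.45
tool_pos: [0.4626, -0.0694, 0.2013]
tool_rot: [3.124, -0.334, -0.002]
contact_force: [0.4, 1.0, -0.1]
opening: 0.05
```

```bash
python3 go.py 440.5 -8.3 130 -12.3;python3 - <<'E'
from station import get_image
import cv2,pickle
for n in("wrist",):
    d=get_image(n); cv2.imwrite("pics/%s9.png"%n,d["image"][:,:,::-1]);pickle.dump(d,open(n+"9.pkl","wb"))
E
```

```text
t 17.45 pos [462.6 -69.4 201.3] yaw -12.21 tilt [-0.0014 -0.    ] F [ 0.4  1.  -0.1] op 0.0500
inc cm [-3.44 -5.51  7.13] twist 0.1 rows>=2
```

View pics/wrist9.png

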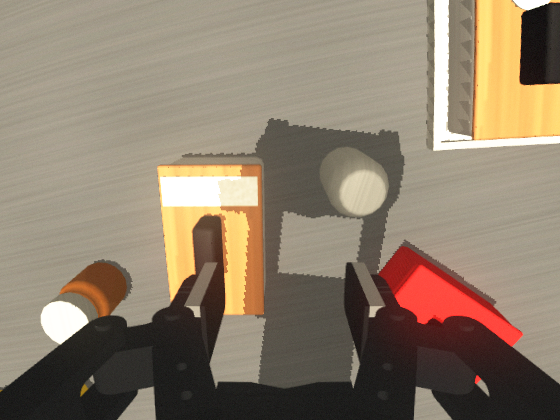

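The strip-tag lid is at (158,165)-(264,316), with the jar at (80,300) and the shaker at (353,180) well clear of the jaws.

Call:
move_arm(increments=[[-1.2,-2,1,0,5],[-2.4,-4,2.5,0,5],[-3.4,-5.4,4.5,0,5],[-3.4,-5.5,6.5,0,5],[-3.4,-5.5,6.5,0,5]])

```text
t: 18.12
tool_pos: [0.4399, -0.0086, 0.1348]
tool_rot: [-3.123, 0.336, 0.008]
contact_force: [-0.1, -0.5, -0.8]
opening: 0.0499
```

Call:
move_arm(increments=[[0,0,0,0,5]])

```text
t: 18.25
tool_pos: [0.4418, -0.009, 0.1376]
tool_rot: [3.123, -0.336, 0.001]
contact_force: [0.1, -0.3, -0.1]
opening: 0.0499
```

```bash
python3 go.py 440.5 -8.3 78 -12.3;python3 - <<'E'
from station import get_image
import cv2,pickle
for n in("wrist",):
    d=get_image(n); cv2.imwrite("pics/%s10.png"%n,d["image"][:,:,::-1]);pickle.dump(d,open(n+"10.pkl","wb"))
E
```

```text
t 18.25 pos [441.8  -9.  137.6] yaw -12.29 tilt [ 0.0003 -0.0002] F [ 0.1 -0.3 -0.1] op 0.0499
inc cm [-0.14 -0.04  5.96] twist 0.0 rows>=1
```

View pics/wrist10.png

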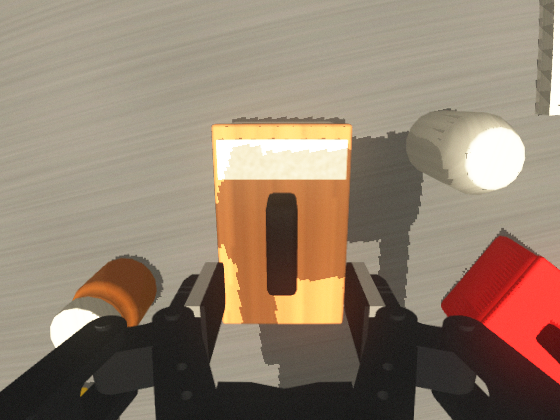

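Centred over the grip at (282,245). Descend and grasp.

Call:
move_arm(increments=[[-0.1,0,1.8,0,5],[-0.1,0,3.8,0,5],[-0.1,0,5.2,0,5],[-0.1,0,5.8,0,5],[-0.1,0,5.9,0,5]])

```text
t: 18.92
tool_pos: [0.4403, -0.0083, 0.078]
tool_rot: [-3.124, 0.335, 0.001]
contact_force: [-0.2, 0.8, 0.1]
opening: 0.0501
```

Call:
move_arm(increments=[[0,0,0,0,3],[0,0,0,0,1.5],[0,0,0,0,0.5],[0,0,0,0,0.5],[0,0,0,0,0.5]])

```text
t: 19.55
tool_pos: [0.4411, -0.0082, 0.079]
tool_rot: [-3.123, 0.335, -0.002]
contact_force: [1.3, 2.5, 3.9]
opening: 0.0147
```

```bash
python3 go.py 475.6 315 175 -5.6
```

```text
t 19.55 pos [441.1  -8.2  79. ] yaw -12.25 tilt [0.0016 0.0003] F [1.3 2.5 3.9] op 0.0147
inc cm [ -3.47 -32.32  -9.58] twist -6.7 rows>=6
```

Call:
move_arm(increments=[[0,0,-0.8,0,0.5],[0,0,-3,0,0.5],[0,0,-6,0,0.5],[0,0,-9.5,0,0.5],[0,0,-12,0,0.5]])

```text
t: 20.18
tool_pos: [0.4397, -0.0085, 0.1987]
tool_rot: [3.123, -0.335, -0.002]
contact_force: [0.6, -0.5, -4.3]
opening: 0.0146
```

Call:
move_arm(increments=[[-0.4,-3.5,-0.3,-1,0.5],[-1,-8.5,-0.3,-2,0.5],[-1.5,-13.5,-0.3,-3,0.5],[-2,-18.5,-0.3,-4,0.5],[-2.5,-23.5,-0.3,-5,0.5]])

```text
t: 20.8
tool_pos: [0.4648, 0.2276, 0.1999]
tool_rot: [3.133, -0.198, -0.004]
contact_force: [0.7, -0.7, -3.8]
opening: 0.0147
```

```bash
python3 go.py 475.6 315 130 -5.6
```

```text
t 20.80 pos [464.8 227.6 199.9] yaw -7.22 tilt [-0.0025 -0.0019] F [ 0.7 -0.7 -3.8] op 0.0147
inc cm [-0.02 -8.82  6.97] twist -1.6 rows>=2
```

Call:
move_arm(increments=[[0,-3.5,0,-0.5,0.5],[0,-6.5,0,-1,0.5],[0,-8.4,1,-1.6,0.5],[0,-8.8,2,-1.6,0.5],[0,-8.8,4,-1.6,0.5]])

```text
t: 21.42
tool_pos: [0.477, 0.3134, 0.1604]
tool_rot: [3.137, -0.155, 0.0]
contact_force: [0.4, -0.3, -3.9]
opening: 0.015
```

Call:
move_arm(increments=[[0,0,0,0,0.5]])

```text
t: 21.55
tool_pos: [0.475, 0.3121, 0.1576]
tool_rot: [3.134, -0.156, -0.009]
contact_force: [-0.2, -0.9, -4.8]
opening: 0.015
```

```bash
python3 go.py 475.6 315 110 -5.6;python3 - <<'E'
from station import get_image
import cv2,pickle
for n in("wrist",):
    d=get_image(n); cv2.imwrite("pics/%s11.png"%n,d["image"][:,:,::-1]);pickle.dump(d,open(n+"11.pkl","wb"))
E
```

```text
t 21.55 pos [475.  312.1 157.6] yaw -5.71 tilt [-0.006  -0.0035] F [-0.2 -0.9 -4.8] op 0.0150
inc cm [ 0.06 -0.32  4.76] twist -0.1 rows>=1
```

View pics/wrist11.png

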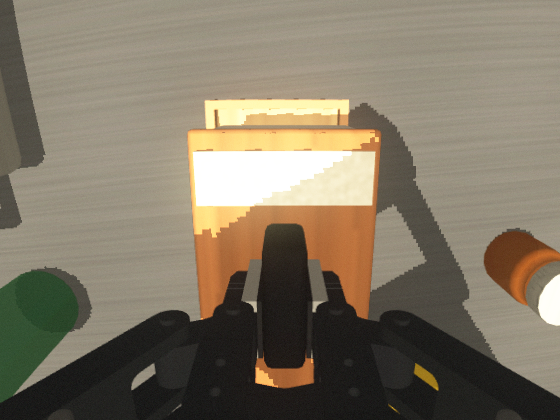

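The box is over the tray, whose far edge runs from (206,100) to (349,99). I'll check that edge against the top-camera tray pose.

Run:
```python
from h import *; import pickle
d=pickle.load(open("wrist11.pkl","rb"))
P=back(d,[(206,100),(349.5,99)],.016);print(P,P.mean(0)-.074*np.array([np.cos(-.098),np.sin(-.098),0]))
```

```text
[[0.55325963 0.35839125 0.016     ]
 [0.5439939  0.25930385 0.016     ]] [0.47498183 0.31608795 0.016     ]
```

Call:
move_arm(increments=[[0,-0.1,1.2,0,0.5],[0,-0.15,2.4,0,0.5],[0,-0.2,3.6,0,0.5],[0,-0.2,4.3,0,0.5],[0,-0.2,4.3,0,0.5]])

```text
t: 22.22
tool_pos: [0.4767, 0.3157, 0.1173]
tool_rot: [3.137, -0.155, -0.002]
contact_force: [-0.1, -0.5, -4.7]
opening: 0.0148
```

```bash
python3 go.py 475.6 315 83 -5.6;python3 - <<'E'
from station import get_image
import cv2,pickle
for n in("wrist",):
    d=get_image(n); cv2.imwrite("pics/%s12.png"%n,d["image"][:,:,::-1]);pickle.dump(d,open(n+"12.pkl","wb"))
E
```

```text
t 22.23 pos [476.7 315.7 117.3] yaw -5.65 tilt [-0.0016 -0.0008] F [-0.1 -0.5 -4.7] op 0.0148
inc cm [-0.09  0.07  3.43] twist -0.0 rows>=1
```

View pics/wrist12.png

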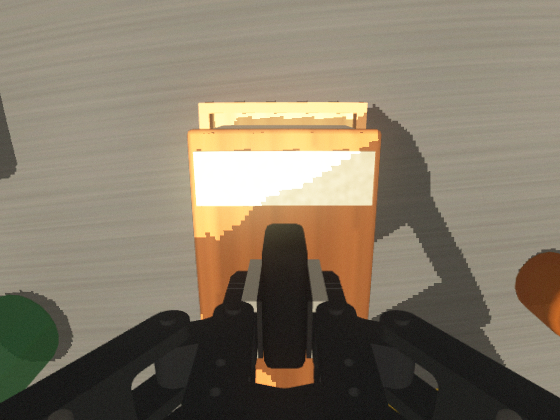

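The wrist and top cameras agree on the tray within 1 mm, and the box is centred between the tray walls at (212,120) and (354,120). Lowering.

Call:
move_arm(increments=[[-0.05,0,1.2,0,0.5],[-0.05,0,2.3,0,0.5],[-0.05,0,3,0,0.5],[-0.05,0,3.3,0,0.5],[-0.05,0,3.4,0,0.5]])

```text
t: 22.9
tool_pos: [0.4767, 0.3159, 0.0841]
tool_rot: [3.138, -0.155, -0.0]
contact_force: [0.2, 1.2, -4.1]
opening: 0.0148
```

Call:
move_arm(increments=[[0,0,0.1,0,0.5],[0,0,0.2,0,0.5]])

```text
t: 23.15
tool_pos: [0.477, 0.3163, 0.083]
tool_rot: [-3.137, 0.155, -0.001]
contact_force: [-2.1, 0.5, 1.7]
opening: 0.0148
```

Call:
move_arm(increments=[[0,0,0.05,0,1.6],[0,0,0,0,2.2],[0,0,0,0,3],[0,0,0,0,4],[0,0,-1,0,4.2]])

```text
t: 23.78
tool_pos: [0.4761, 0.3156, 0.0918]
tool_rot: [3.137, -0.155, -0.003]
contact_force: [0.3, 0.3, -1.1]
opening: 0.042
```

Call:
move_arm(increments=[[0,0,-3,0,4.5],[0,0,-6,0,5],[0,0,-9,0,5],[0,0,-11,0,5],[0,0,-11,0,5]])

```text
t: 24.4
tool_pos: [0.4777, 0.3165, 0.2047]
tool_rot: [-3.136, 0.155, -0.006]
contact_force: [-0.5, -0.9, 1.2]
opening: 0.0503
```

```bash
python3 go.py 475.6 315 175 -5.6;python3 - <<'E'
from station import get_image
import cv2,pickle
for n in("wrist","top","scene"):
    d=get_image(n); cv2.imwrite("pics/%s13.png"%n,d["image"][:,:,::-1]);pickle.dump(d,open(n+"13.pkl","wb"))
E
```

```text
t 24.40 pos [477.7 316.5 204.7] yaw -5.65 tilt [0.0038 0.0019] F [-0.5 -0.9  1.2] op 0.0503
inc cm [-0.21  0.17  2.97] twist -0.1 rows>=1
```

View pics/wrist13.png

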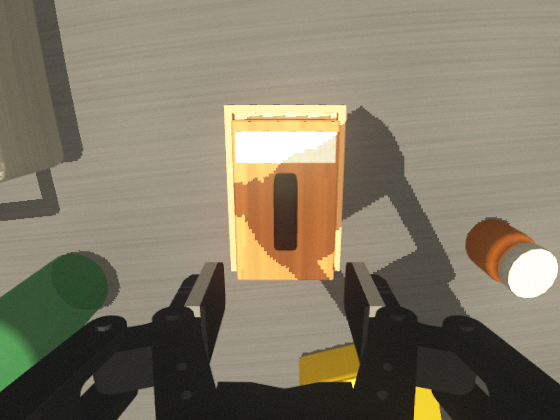

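View pics/top13.png

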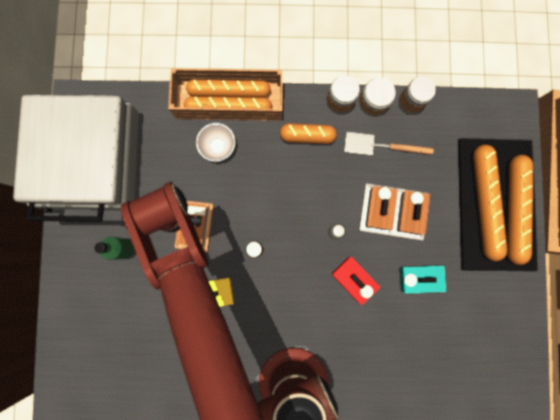

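View pics/scene13.png

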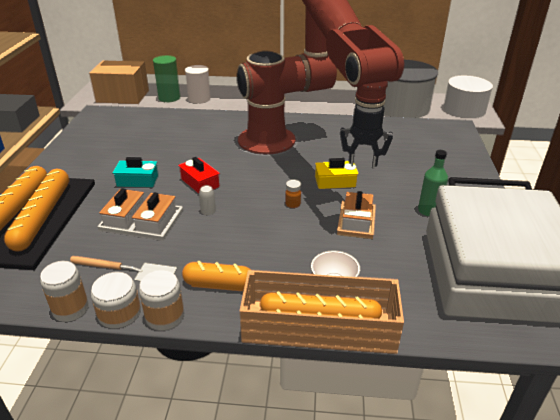

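All three boxes sit in their places and the bystanders look unmoved: shaker (338,231) and jar (254,249) have the same pixels as before. One last measurement of the box poses.

Run:
```python
import cv2
im=cv2.imread("pics/top13.png")
cv2.imwrite("pics/f1.png",cv2.resize(im[175:245,350:440],None,fx=7,fy=7,interpolation=cv2.INTER_CUBIC))
im=cv2.imread("pics/wrist13.png")
cv2.imwrite("pics/f2.png",cv2.resize(im[95:290,215:355],None,fx=3,fy=3,interpolation=cv2.INTER_CUBIC))
```

```text
(no output)
```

View pics/f1.png

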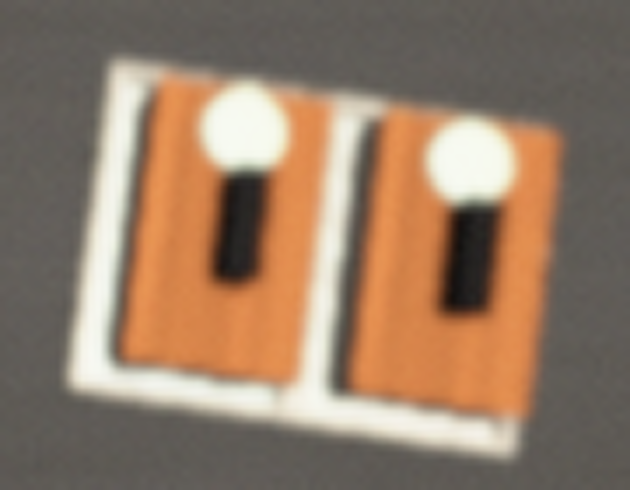

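View pics/f2.png

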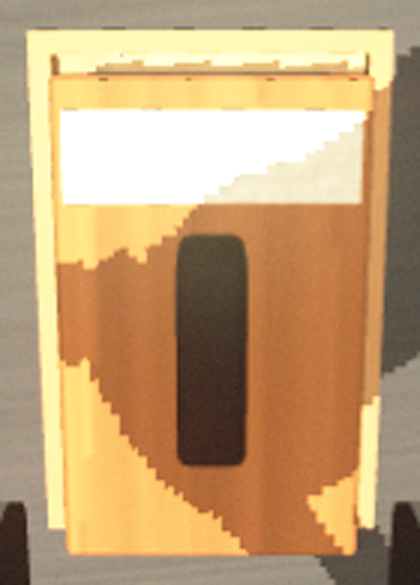

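Run:
```python
from h import *; import pickle
f=lambda a,s,o:(np.array(a,float)+.5)/s-.5+np.array(o)
d=pickle.load(open("top13.pkl","rb"))
a=rect(d,f([(156,71),(332,98),(299,384),(121,358)],7,(350,175)),.06,.126,.078,"A")
b=rect(d,f([(382,101),(563,128),(530,415),(347,390)],7,(350,175)),.06,.126,.078,"B")
w=pickle.load(open("wrist13.pkl","rb"))
s=rect(w,f([(48,76),(373,77),(356,553),(67,553)],3,(215,95)),.06,.126,.078,"S")
for v,t in((a,(.5362,-.2603)),(b,(.5228,-.3594)),(s,(.4755,.3153))): print(np.round((v[:2]-t)*1e3,1))
```

```text
A x,y(mm),yaw(deg) [ 537.9 -261.    -7.3] rms px 0.07 sides mm [ 78. 126.  78. 126.]
B x,y(mm),yaw(deg) [ 526.2 -360.6   -7.5] rms px 0.27 sides mm [ 80. 126.  80. 127.]
S x,y(mm),yaw(deg) [476.  316.5  -5.5] rms px 1.03 sides mm [ 77. 124.  77. 124.]
[ 1.7 -0.7]
[ 3.4 -1.2]
[0.5 1.2]
```

All three boxes are within 4 mm of their place centres and seated at floor height. Handing in.

```bash
python3 -c "
from station import order; print(order.finish_job())"
```

```text
the job is handed in; nothing more can be done
None
```

All three boxes are sorted and the job is handed in at about 24.6 s of the 69 s limit; no verdict was reported. The two round-tagged boxes are in the two rack places and the strip-tagged box is in the wooden tray. I lowered each one until it touched the floor of its place before letting go.

- **Position:** in the final pictures the boxes were about 2, 3.6 and 1.3 mm from their place centres (limit 12 mm), with long sides within about 0.5° of the place axes.
- **Seating and contact:** floor contact came at the expected height each time. The gripper ended open, about 12 cm above its last release height, touching nothing.
- **Bystanders:** they and the coloured look-alikes appeared unmoved in the last top and scene pictures. I compared those by eye, not by measurement.
- **Disagreement:** for the box in the rack's −y place, the top and wrist cameras differed by about 2 mm in x. That is roughly the calibration error and well inside the limit. No check failed.

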